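# Slide the transit plate from under the lift pads

## Robot

A 6-joint arm with a two-finger parallel gripper is mounted at the origin on the work surface. World frame = base frame: x ahead of the robot, y to its left, z up, the work surface at z = 0. Lengths are in m, angles in rad, forces in N, time in s.
With the tool pointing down it reaches from about 0.25 to 0.775 m from the base axis. Payload 4 kg.
Tool frame: the origin (TCP) lies midway between the tips of the shut fingers; the grasp point (between the pads) lies 19 mm behind it; z points along the fingers, y is the line along which they close (so a half turn about z gives the same grasp; the last joint's range is limited). The gripper opens to 85 mm and grips with 20 to 120 N. Pads are 22 mm wide; open, the fingers measure 114 mm over their backs; the gripper's body (76 mm by 85 mm) begins 54 mm behind the grasp point. The pads swing forward as they close: fully open they stand 13 mm farther back than shut.
Start: joints at [-1.29, 0.087, 1.371, -0, 1.684, -0.103], TCP at [0.206, -0.51, 0.231] pointing down, gripper open.
Joint ranges: [-3.1, 3.1], [-0.76, 2.03], [0.27, 2.55], [-1.08, 4.22], [0.17, 2.65], [-2.57, 2.57]. Speed limits (rad/s): [2.79, 2.79, 3.14, 3.14, 3.14, 3.14].

## Interface

Orientations are given as a 3x3 rotation matrix whose columns are the frame's x, y, z axes.
In Python, from plant import env, status, capture, order gives the robot as it stands. The module is installed in compiled form; this text tells all that it offers. Calls block until the motion is done:
- env.move_pose(position, orientation): joint-space move of the TCP to a pose.
- env.movel(position, rot=None, vel=0.15): straight line of the TCP; rot=None keeps the orientation; vel is the mean speed in m/s.
- env.goto_joints(angles): joint-space move.
- env.gripper_to(opening, f_grip=None): finger opening in m; f_grip is the grip in N (None keeps the last); returns when the fingers have stopped.
- env.pause(seconds).
- env.ik(position, orientation): joint angles nearest the present ones, or None.
- status.observe(): the state.
- capture(name): name is "scene" or "top" or "wrist"; returns a dict with "image" (480x640x3 uint8, red, green, blue), "vertical_fov" (degrees; the focal length in pixels is half the picture's height over the tangent of half this angle, whatever the lens; pixels are square), "cx", "cy" (the principal point, pixels), "origin" and "rotation" of the camera in the world. Camera axes: x right, y down, z forward; pixel columns grow to the right and rows downward; lengths in m; the calibration is good to about 2 mm. A picture is of the moment at which its call begins. There is no depth.
A pose or a line that the arm cannot do raises env.Unreachable and nothing moves.
- order.finish_job(): hands the job in; it is judged then, once.
The state is a dict: "time": time; "joint_pos": joint angles; "joint_vel": joint speeds; "joint_efforts": joint torques, N m; "tool_pos": TCP position; "orientation": TCP orientation; "wrist_force": force on the tool from outside, world axes, zero at the start; "wrist_torque": the same for the moment, N m; "opening": finger opening in m; "finger_force": force on a finger pad.
Only numpy, scipy, OpenCV 4.12 (cv2) and the standard library are available. Lean on these libraries where they do the work, as an engineer would, in place of code of your own. Each camera call takes 0.05 s, during which the arm holds its last target. There are 200 camera calls.

## Task

In one of the two blue racks a stack of three black rubber lift pads still stands on its yellow transit plate. Slide that plate out of the rack's front by its upright black tab, so that the black pads drop squarely onto the rack's floor, then lay the plate flat in the red tray with its tab up. Leave the plate under the white pads where it is.

Things in the scene. Friction and masses are not known exactly. Their poses are not given: they have to be found in the camera images.
- plate: Yellow plate 150 x 60 x 12 mm, bottom of the black stack. Upright black tab 30 (x) x 14 (y) mm, 50 mm high above the plate's top, its middle 55 mm from the plate's centre towards -x. Origin: centre of the underside, 8 mm above the table at first; z up, -x points out of the rack's front. Pull level along -x: clear of the pads after 70 mm, of the rack's lips after 80. 0.14 kg.
- black_pad_top: Top one of three black rubber pads 70 x 70 x 22 mm, grey ribs on top. Origin: centre of its underside, 64 mm above the table at first, 52 when dropped. They stand, with 3 mm play, in a fixed blue rack 86 x 86 mm, 80 mm high, floor 8 mm above the table running on as an apron 76 mm in front; its front lips hold the pads back, with a 16 mm slot below. The two racks may swap sides.
- tray: Fixed red open tray, 212 x 122 mm outside (long side along x), 200 x 110 mm inside, rim 22 mm above the table, walls and floor 6 mm thick. Origin: centre of its underside, on the table. The plate lies in it lengthwise, either end first.
- other_plate: A second yellow plate of the very same shape, in the same kind of rack but under three white pads: leave it in place. Origin and axes as for the first plate.

How it is judged:
By the outcome, as a careful person would: the job done as asked, in the order asked, and still so for the second after the job is handed in, with the robot touching nothing.
It also fails if it takes over 42 s, if anything falls off the work surface, if the arm or the gripper's body presses on something with over 40 N, if the wrist force passes 120 N, or if a joint passes its speed limit or range.

## Working session

There is one attempt and no reset: what is moved stays moved. The work goes in short steps, each a Python script; the robot and the scene stay as the last script left them, time stands still between calls to the robot, and variables do not carry over. Pictures are saved under pics/ and viewed, at most 10 in all, crops included, and the job is handed in when it is done.

```bash
mkdir -p pics; ls
python3 - <<'E'
from plant import env,status,capture,order
import cv2,numpy as np
for n in("scene","top"):
    c=capture(n);cv2.imwrite(f"pics/{n}0.png",c["image"][:,:,::-1]);print(n,c["vertical_fov"],c["cx"],c["cy"],c["origin"],c["rotation"])
print(status.observe()["time"])
E
```

```text
pics
scene 42.227431224273005 316.0292115713474 247.1171093763918 [ 1.114943   -0.59561035  0.96512491] [[ 0.72381482  0.4982565  -0.4773181 ]
 [ 0.68978228 -0.53966514  0.48266131]
 [-0.0171028  -0.67860297 -0.73430613]]
top 44.89407465209405 327.16143351678625 240.39157871024184 [0.35988722 0.01175547 1.11351986] [[ 0.02161148 -0.98272924  0.18378297]
 [-0.99976526 -0.02152675  0.00245633]
 [ 0.00154235 -0.18379291 -0.98296378]]
0.1
```

View pics/top0.png

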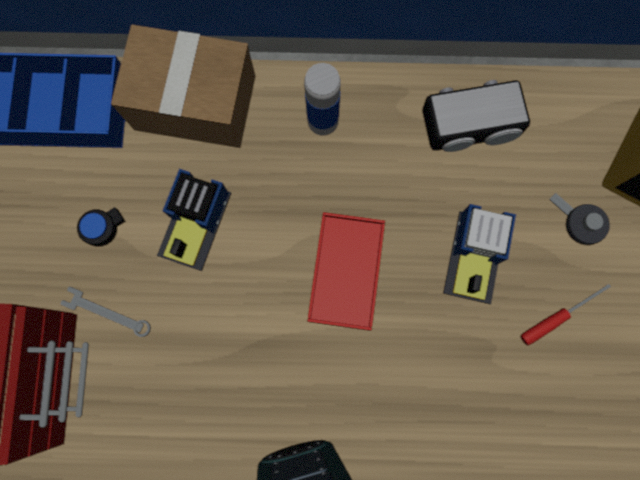

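View pics/scene0.png

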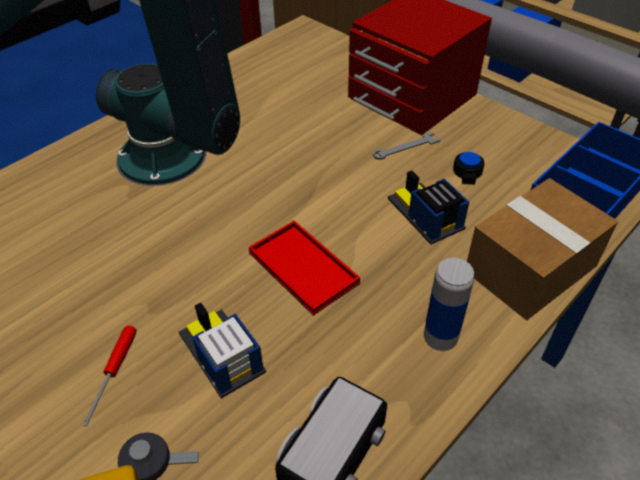

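The top view shows the black stack in the left rack, about (195,200), with its yellow plate and tab at about (180,245). The white stack is at (487,232) and the tray at (347,271). The scene view agrees.

```bash
cat > h.py <<'E'
import cv2,numpy as np
def ray(c,uv,z):
    f=240/np.tan(np.radians(c["vertical_fov"])/2)
    uv=np.atleast_2d(uv).astype(float)
    d=np.c_[(uv[:,0]-c["cx"])/f,(uv[:,1]-c["cy"])/f,np.ones(len(uv))]@np.array(c["rotation"]).T
    o=np.array(c["origin"]);return o+d*((z-o[2])/d[:,2])[:,None]
def proj(c,p):
    f=240/np.tan(np.radians(c["vertical_fov"])/2)
    q=(np.atleast_2d(p)-c["origin"])@np.array(c["rotation"])
    return q[:,:2]/q[:,2:]*f+[c["cx"],c["cy"]]
def blobs(m,amin=100):
    cs,_=cv2.findContours(m.astype(np.uint8),cv2.RETR_EXTERNAL,cv2.CHAIN_APPROX_NONE)
    return sorted([k for k in cs if cv2.contourArea(k)>amin],key=cv2.contourArea,reverse=True)
def hsv(c): return cv2.cvtColor(c["image"],cv2.COLOR_RGB2HSV).astype(int)
def yellow(c): h=hsv(c);return (h[...,0]>24)&(h[...,0]<36)&(h[...,1]>150)&(h[...,2]>80)
def red(c): h=hsv(c);return ((h[...,0]<6)|(h[...,0]>174))&(h[...,1]>170)&(h[...,2]>80)
def rect(P): # min-area rect of metric xy points: centre, sizes, long axis angle
    (cx,cy),(w,h),a=cv2.minAreaRect((P[:,:2]*1000).astype(np.float32))
    if w<h: w,h,a=h,w,a+90
    a=(a+90)%180-90
    return np.array([cx,cy])/1000,w,h,a
E
python3 - <<'E'
from plant import *
from plant import capture
from h import *
c=capture("top")
for k in blobs(red(c),800): print("red",k[:,0].mean(0),rect(ray(c,k[:,0],.022)))
for k in blobs(yellow(c),150): print("yel",k[:,0].mean(0),cv2.contourArea(k),rect(ray(c,k[:,0],.02)))
E
```

```text
red [ 11.92682927 385.14634146] (array([0.28543231, 0.58421283]), 278.8621520996094, 17.449045181274414, 0.10984043776988983)
```

Run:
```python
from plant import capture
from h import *
c=capture("top");h=hsv(c)
for u,v in((347,271),(180,225),(195,250),(470,275),(315,250),(180,247),(165,258)): print((u,v),h[v,u],c["image"][v,u])
```

```text
(347, 271) [  2 158 158] [158  65  60]
(180, 225) [ 31 127 166] [163 166  83]
(195, 250) [ 30 116 167] [166 167  91]
(470, 275) [ 31 121 162] [160 162  85]
(315, 250) [ 19  74 137] [137 122  97]
(180, 247) [150 102  10] [10  6 10]
(165, 258) [10 31 75] [75 69 66]
```

```bash
sed -i 's/>150)/>90)/; s/>170)&(h\[...,2\]>80)/>115)\&(h[...,2]>60)/' h.py
python3 - <<'E'
from plant import capture
from h import *
c=capture("top")
for k in blobs(red(c),800): print("red",k[:,0].mean(0),rect(ray(c,k[:,0],.022)))
for k in blobs(yellow(c),150): print("yel",k[:,0].mean(0),cv2.contourArea(k),rect(ray(c,k[:,0],.02)))
E
```

```text
red [346.39528024 271.06784661] (array([ 0.508272  , -0.02311162]), 211.05154418945312, 120.6216812133789, -6.714324951171875)
red [ 11.67251462 384.76023392] (array([0.2863421 , 0.58570581]), 280.6955261230469, 21.691673278808594, 0.0306909941136837)
yel [472.55072464 275.85507246] 1318.0 (array([ 0.50397064, -0.26232001]), 83.30335998535156, 62.309547424316406, -12.229721069335938)
yel [184.50757576 241.1969697 ] 1259.0 (array([0.55821472, 0.28591495]), 81.96147155761719, 62.38320541381836, -17.317840576171875)
```

```bash
cat >> h.py <<'E'
def down(deg):
    a=np.radians(deg);x=np.array([np.cos(a),np.sin(a),0]);z=np.array([0,0,-1.]);return np.c_[x,np.cross(z,x),z]
E
python3 - <<'E'
from plant import env,status,capture
from h import *
for p,a in(((.538,.292,.22),-17.3),((.46,-.02,.2),-6.7)):
    for s in(0,180): print(p,a+s,env.ik(p,down(a+s)))
q=[env.ik((.538,.292,.22),down(-17.3+s)) for s in (0,180)]
q=[x for x in q if x is not None]
b=min(q,key=lambda x:abs(x[5]));env.goto_joints(b)
env.pause(.2)
c=capture("wrist");cv2.imwrite("pics/w1.png",c["image"][:,:,::-1]);print(status.observe()["time"],status.observe()["tool_pos"],c["origin"],c["rotation"])
for k in blobs(yellow(c),300): print("yel",k[:,0].mean(0),cv2.contourArea(k),rect(ray(c,k[:,0],.02)))
E
```

```text
(0.538, 0.292, 0.22) -17.3 [ 4.04664994e-01  2.28417636e-01  1.23220827e+00 -4.44089210e-16
  1.68096675e+00  2.27740328e+00]
(0.538, 0.292, 0.22) 162.7 [ 4.04664994e-01  2.28417636e-01  1.23220827e+00 -4.44089210e-16
  1.68096675e+00 -8.64189372e-01]
(0.46, -0.02, 0.2) -6.7 [-1.66689960e-01 -1.05900394e-01  1.62409918e+00 -4.44089210e-16
  1.62339387e+00  1.52104343e+00]
(0.46, -0.02, 0.2) 173.3 [-1.66689960e-01 -1.05900394e-01  1.62409918e+00 -4.44089210e-16
  1.62339387e+00 -1.62054923e+00]
3.5417 [0.53820975 0.29160069 0.22000287] [0.45754976 0.31724467 0.3621955 ] [[ 0.2984769   0.90175141  0.31265946]
 [ 0.95441594 -0.28246203 -0.09646462]
 [ 0.00132732  0.32719963 -0.94495431]]
yel [325.78456592 227.82636656] 5939.5 (array([0.5611449 , 0.28710486]), 80.26952362060547, 59.701942443847656, -17.425506591796875)
```

View pics/w1.png

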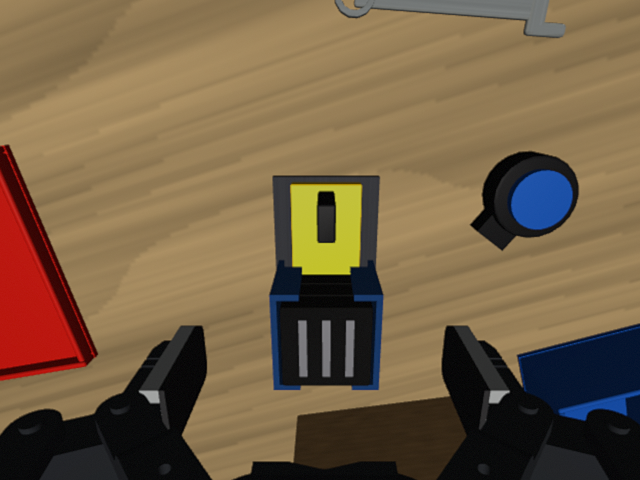

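Run:
```python
from plant import env,status,capture
from h import *
a=-17.4;R=down(a+180);ax=np.array([np.cos(np.radians(a)),np.sin(np.radians(a)),0])
t=np.array([.5611,.2871,0])-.0201*ax
c=capture("wrist");print(proj(c,[t+[0,0,.07]]))
def st(l):
    s=status.observe();print(l,round(s["time"],2),s["tool_pos"].round(4),s["wrist_force"].round(1),round(s["opening"],4),s["finger_force"])
env.gripper_to(.05)
env.movel(t+[0,0,.12],R,.25);env.movel(t+[0,0,.033],vel=.12);st("down")
env.gripper_to(0,80);st("grip")
for d in(.03,.06,.085,.1): env.movel(t-d*ax+[0,0,.033],vel=.08);st(d)
c=capture("wrist");cv2.imwrite("pics/w2.png",c["image"][:,:,::-1])
c=capture("top");cv2.imwrite("pics/t2.png",cv2.resize(c["image"][120:330,90:370,::-1],None,fx=2.5,fy=2.5))
```

```text
[[326.11695519 225.5343137 ]]
down 5.46 [0.5428 0.2935 0.0343] [ 0.7 -0.2  0.1] 0.05 0.0
grip 5.88 [0.5425 0.2932 0.0342] [-0.7 -0.3  4.1] 0.013 78.78986120223999
0.03 6.4 [0.5139 0.3025 0.0342] [1.  0.2 5.6] 0.0133 79.1478967666626
0.06 6.92 [0.4854 0.3114 0.0341] [ 1.6 -0.6  6.7] 0.0129 79.16832089424133
0.085 7.38 [0.4603 0.3192 0.0339] [-0.5  0.2  7.9] 0.0131 79.30663347244263
0.1 7.72 [0.4454 0.3237 0.0337] [-0.2 -1.4  7.4] 0.0135 79.48939561843872
```

View pics/w2.png

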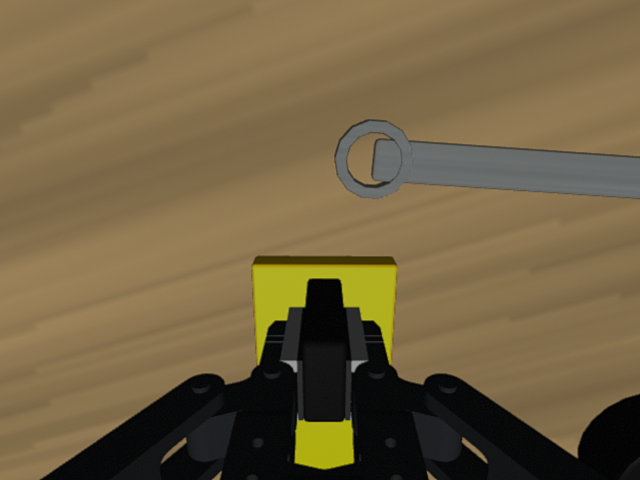

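The wrist view shows the plate square in the grip and fully out, with its front edge at row 262 and columns 253–396. Next I'll lift it and check the pads.

Run:
```python
from plant import env,status,capture
from h import *
a=-17.4;ax=np.array([np.cos(np.radians(a)),np.sin(np.radians(a)),0])
t=np.array([.5611,.2871,0])-.0201*ax-.1*ax
env.movel(t+[0,0,.15],vel=.15)
a2=-6.7;ax2=np.array([np.cos(np.radians(a2)),np.sin(np.radians(a2)),0])
t2=np.array([.5083,-.0231,0])-.055*ax2
env.movel(t2+[0,0,.15],down(a2+180),.2);env.pause(.2)
s=status.observe();print(s["time"],s["tool_pos"],s["wrist_force"],s["opening"])
c=capture("top");im1=cv2.resize(c["image"][130:340,130:400,::-1],None,fx=1.4,fy=1.4)
d=capture("wrist");im2=cv2.resize(d["image"][...,::-1],(400,300))
s=capture("scene");im3=cv2.resize(s["image"][130:270,370:510,::-1],(300,300))
o=np.zeros((600,800,3),np.uint8);o[:im1.shape[0],:im1.shape[1]]=im1;o[300:,:400]=im2;o[300:,400:700]=im3
cv2.imwrite("pics/m3.png",o)
```

```text
10.8 [ 0.45368358 -0.01618705  0.14999537] [-0.2357902   0.61864931 -1.09885289] 0.01351875573394688
```

View pics/m3.png

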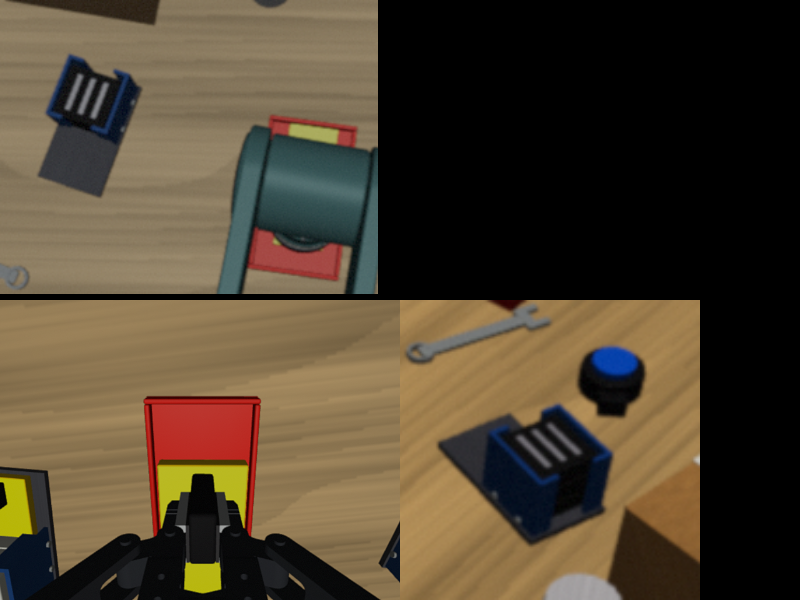

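The pads have dropped flat inside the rack, just below its rim. The plate hangs straight over the tray, so I'll lower it.

Run:
```python
from plant import env,status,capture
from h import *
a2=-6.7;ax2=np.array([np.cos(np.radians(a2)),np.sin(np.radians(a2)),0])
t2=np.array([.5083,-.0231,0])-.055*ax2
env.movel(t2+[0,0,.05],vel=.15)
z=.036
env.movel(t2+[0,0,z],vel=.05)
while z>.026:
    env.pause(.05);f=status.observe()["wrist_force"];print(round(z,4),f.round(1))
    if f[2]>3: break
    z-=.001;env.movel(t2+[0,0,z],vel=.03)
env.gripper_to(.045);env.movel(t2+[0,0,.15],vel=.15)
env.goto_joints([-1.29,.087,1.371,0,1.684,-.103]);env.pause(.3)
c=capture("top");im1=cv2.resize(c["image"][150:340,140:540,::-1],None,fx=2,fy=2)
s=capture("scene");im3=cv2.resize(s["image"][140:420,160:500,::-1],(364,300))
w=s["image"][160:250,380:490,::-1];im4=cv2.resize(w,(367,200))
o=np.zeros((600,800,3),np.uint8);o[:im1.shape[0]][:300,:800]=im1[:300];o[300:,:364]=im3;o[300:500,380:747]=im4
cv2.imwrite("pics/m4.png",o)
for k in blobs(yellow(c),150): print("yel",rect(ray(c,k[:,0],.018)))
print(status.observe()["time"])
```

```text
0.036 [-0.   0.5 -1. ]
0.035 [ 1.3 -0.1 -0.9]
0.034 [-0.3 -0.3 -2. ]
0.033 [-0.2  0.9 -1.2]
0.032 [ 0.5 -0.2 -1.2]
0.031 [-2.2 -0.2  5.1]
yel (array([ 0.50529053, -0.02332716]), 148.4216766357422, 58.18397903442383, -6.9008331298828125)
yel (array([ 0.50414938, -0.26271909]), 83.52938842773438, 62.554569244384766, -11.866287231445312)
17.5083
```

View pics/m4.png

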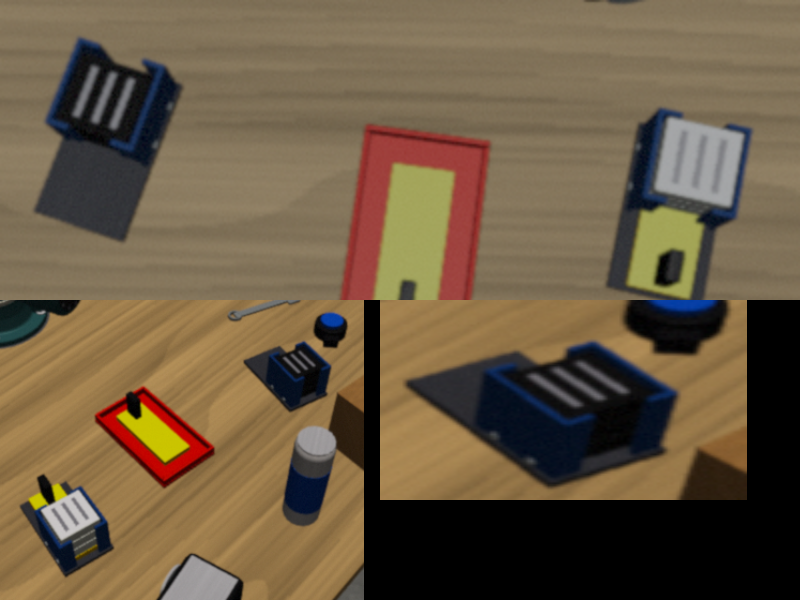

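The plate lies flat in the tray with its tab up. The black pads sit level in their rack, and the other plate has not moved.

```bash
python3 -c "
from plant import order
print(order.finish_job())"
```

```text
the job is handed in; nothing more can be done
None
```

I pulled the yellow plate out from under the black pads and laid it flat in the red tray with its tab up; in the pictures the pads sit level on the rack's floor and the white stack's plate is unmoved, and I handed the job in at about 17.5 s (the hand-in gave no verdict).

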